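# Open the slide reader and bring its carriage to the notch

## Robot

A 6-joint arm with a two-finger parallel gripper is mounted at the origin on a cart in front of the work surface, level with it; the furniture and walls round the work are solid. World frame = base frame: x ahead of the robot, y to its left, z up, the work surface at z = 0. Lengths are in m, angles in rad, forces in N, time in s.
With the tool pointing down it reaches from about 0.35 to 0.975 m from the base axis. Payload 4.9 kg.
Tool frame: the origin (TCP) lies midway between the tips of the shut fingers; the grasp point (between the pads) lies 19 mm behind it (manip.pinch_z is the distance from the TCP to the grasp point, in m); z points along the fingers, y is the direction in which the jaws open and shut (so a half turn about z gives the same grasp; the last joint's range is limited). The gripper opens to 85 mm and grips with 20 to 120 N. Pads are 22 mm wide; open, the fingers measure 114 mm over their backs; the gripper's body (76 mm by 85 mm) begins 54 mm behind the grasp point. The pads swing forward as they close: fully open they stand 13 mm farther back than shut.
Start: joints at [0.992, 0.053, 1.613, -0, 1.476, -0.119], TCP at [0.277, 0.56, 0.231] pointing down, gripper open.
Joint ranges: [-3.01, 3.01], [-1.01, 2.22], [0.06, 2.58], [-1.02, 4.17], [0.09, 2.62], [-3.14, 3.14]. Speed limits (rad/s): [2.57, 2.57, 3.14, 3.14, 3.14, 3.14].

## Interface

Orientations are given as a unit quaternion [w, x, y, z].
In Python, from plant import manip gives the robot as it stands.
- The arm moves only by the tool drive_tool, never from a script. Its argument "commands" is text: rows parted by semicolons, each of 5 numbers parted by spaces: the finger opening in mm, from 0 to 85.4, then the shift along the tool's x, y, z in units of 30 mm (1.0 is 30 mm), then the turn about the tool's z in degrees. A call has exactly 8 rows; each row shifts and turns the commanded pose from where the row before left it, along the tool's axes as they then stand; what a row does not reach is not made up. A row lasts 1/8 s, in which the tool goes at most 62.5 mm and 10.7 degrees, less where a joint would pass 70% of its speed; a pose out of reach is approached as far as the arm can. A call is refused whole if a number of a shift passes 1 or a number of a turn 10.7, either way. A call with a gripper value outside its range is refused whole. The fingers move at their own pace and stop on an object; the grip force is fixed at half the most. Time passes only in rows, so rows that do not move let the fingers close, or fill a call up. It gives the time, the measured TCP pose, the force and the opening at its end, in the units of the state.
- manip.state(): the state, without advancing time (a new reading comes with each control period).
- manip.grab_frame(name): name is "side" or "top"; returns the picture (420x560x3 uint8, red, green, blue); there is no depth.
- manip.camera_params(name): a dict with "fx", "fy", "cx", "cy" (pixels), "distortion" ([k1, k2, p1, p2, k3] as OpenCV has them; the pictures are not rectified), "xyz" and "orientation" of the camera in the world. Camera axes: x right, y down, z forward; pixel columns grow to the right and rows downward; lengths in m; the calibration is good to about 2 mm. A picture is of the moment at which its call begins. camera_params takes no time and is no camera call.
- manip.job_done(): hands the job in, once; it reports no verdict.
The state is a dict: "time": time; "joint_pos": joint angles; "joint_vel": joint speeds; "joint_efforts": joint torques, N m; "tool_pos": TCP position; "tool_rot": TCP orientation; "contact_force": force on the tool from outside, world axes, zero at the start; "ft_torque": the same for the moment, N m; "gripper_width": opening from 0.0 (shut) to 1.0 (fully open).
Only numpy, scipy, OpenCV 4.12 (cv2) and the standard library are available. Lean on these libraries where they do the work, as an engineer would, in place of code of your own. Each camera call takes 0.05 s, during which the arm holds its last target. There are 200 camera calls.

## Task

Lift the cover of the slide reader by its bar handle all the way back until it rests open on its stop. Then take the finger grip of the carriage inside and slide it along its rail, to the reader's left, until the spring ball drops into the notch of the strip; finish while still pinching the grip and holding the carriage still in the notch. Leave the other things on the bench as they are.

Things in the scene. Friction and masses are not known exactly. Their poses are not given: they have to be found in the camera images.
- reader: Fixed white base of the slide reader, 150 (x) by 260 (y) mm, top at z = 30 mm. Origin: centre of its underside. Own x points to the rear (hinge side), own y to the reader's left along the rail, z up.
- cover (a joint): Hinge of the grey cover (0.28 kg shell 140 by 254 mm, 62 mm tall, standing on the base). 0 = shut, grows as its front is lifted, in rad; the open stop is at 1.70, just past upright. It falls shut from below about 1.1 and falls open from above that. The hinge axis lies along the reader's own y.
- cover_hinge (a point): Point on the hinge axis, at the middle of the cover's rear lower edge: in the reader's frame x = +70, z = +30 mm.
- cover_bar (a point): Middle of the cover's round steel bar handle, 10 mm thick, 90 mm long, along the reader's y. Shut, it lies 180 mm in front of the hinge axis and 45 mm above it (75 mm above the bench), 35 mm clear of the cover's front. The fingers can straddle it from above; it turns between them as the cover swings, so the hand may stay pointing down.
- carriage: Carriage, 0.18 kg, with grip, ball plunger and a glass slide. Origin: straight below the grip's middle, on the base's top (z 30 mm); axes as the reader's. It slides along the reader's y from -70 mm (right end stop, near which it starts) to +70 mm (left one). Friction about 2 N; it drops into the notch over the last 2 to 3 mm and takes about 8 N to push out.
- carriage_grip (a point): Foot of the carriage's finger grip, an upright black block 24 (x) by 16 (y) by 37 (z) mm: centre of its underside, 45 mm above the bench, 10 mm in front of the base's centre line; moves with the carriage. Pinch it across its 16 mm (along y) from above, fingertips at least 47 mm above the bench (the carriage plate lies at 45 mm).
- ball_seat (a point): Lowest point, while on the strip, of the carriage's 12 mm spring ball (under a dark round housing on an arm 42 mm in front of the grip's middle, level with it in y). Moves with the carriage. The ball is in the notch when this point has the same y, in the reader's frame, as notch.
- notch_strip: Fixed upright steel strip 8 by 200 mm, 15 mm tall, on the base in front of the rail, along the reader's y. It is adjustable, so its place along y differs from one reader to the next. Origin: centre of its underside; own axes as the reader's.
- notch (a point): Middle of the 9 mm wide notch in the strip's upper edge, 20 mm to the left (own +y) of the strip's centre, at its upper edge 45 mm above the bench.
- jar: Bystander: small lidded specimen jar, 43 mm across, 48 mm tall; origin at the centre of its underside.
- cap: Bystander: blue cup-shaped cap, 35 mm across, 26 mm tall; origin at the centre of its underside.
- stain: Bystander: dropper bottle, 34 mm across, 89 mm tall; origin at the centre of its underside.
- staining_jar: Bystander: clear staining jar, 64 mm across, 86 mm tall; origin at the centre of its underside.
- dish: Bystander: shallow round dish, 64 mm across, 15 mm tall; origin at the centre of its underside.

How it is judged:
On the way, in this order (a step that is already met when the one before it is completed fails the run):
1. the cover rests open on its stop (value of joint cover above 1.62 rad), for 0.2 s.
2. the ball is in the notch with the grip held (y of ball_seat in the frame of notch between -0.002 and 0.002 m and contact force between the fingers and carriage above 8 N), for 0.2 s.
At the end, for the whole second after the job is handed in: The cover is open on its stop (over 1.62 rad); the ball is in the notch (within 2 mm along the rail); the carriage is at rest (under 10 mm/s) and the fingers still pinch its grip (over 8 N of contact). The program finishes while holding (all of step 2 and value of joint cover above 1.62 rad and linear speed of carriage below 0.01 m/s); the arm keeps its last pose, push and grip.
It fails at once if a bystander is moved by more than 20 mm or tipped (distance of any of jar, cap, stain, staining_jar, dish from where it was at the start of the episode above 0.02 m or angle between any of jar, cap, stain, staining_jar, dish's own z axis and vertical above 0.5 rad).
It also fails if it takes over 48 s, if anything falls off the work surface, if the arm or the gripper's body presses on something with over 40 N, if the wrist force passes 120 N, or if a joint passes its speed limit or range.

## Working session

There is one attempt and no reset: what is moved stays moved. The work goes in short steps, Python scripts to look and compute and a tool call to move; the robot and the scene stay as the last step left them, time stands still between calls to the robot, and variables do not carry over. Pictures are saved under pics/ and viewed, about 8 in all and at most 12, crops included, and the job is handed in when it is done.

Besides the shell and the picture viewer there is one more tool, called after ">>>" as name(argument=value, ...), one argument or row to a line, values as JSON. drive_tool: Moves the arm, as the interface text tells. Its arguments: {"type":"object","properties":{"commands":{"type":"string"}},"required":["commands"]}

```bash
mkdir -p pics; python3 - <<'E'
from plant import manip
import cv2
s=manip.state();print({k:s[k] for k in('time','tool_pos','tool_rot','contact_force','gripper_width')},manip.pinch_z)
for n in('top','side'):
    cv2.imwrite(f'pics/{n}0.png',manip.grab_frame(n)[:,:,::-1]);print(n,manip.camera_params(n))
E
```

```text
{'time': 0.0, 'tool_pos': array([0.27699552, 0.55956226, 0.23003209]), 'tool_rot': array([-3.62390349e-04,  2.27876013e-01,  9.73689594e-01, -9.83126674e-04]), 'contact_force': array([ 0.1235119 , -0.57364745,  0.25714636]), 'gripper_width': 0.9959731625306288} 0.0187
top {'fx': 401.9295140615351, 'fy': 401.9295140615351, 'cx': 274.8254044431571, 'cy': 206.73407025430672, 'distortion': array([-0.08105785,  0.        ,  0.        ,  0.        ,  0.        ]), 'xyz': array([0.34376755, 0.09181146, 0.91510238]), 'orientation': array([-0.05801481,  0.71088405, -0.69800061,  0.06382243])}
side {'fx': 454.7533539483098, 'fy': 454.7533539483098, 'cx': 283.8833468300754, 'cy': 209.7550835720962, 'distortion': array([-0.01571868,  0.        ,  0.        ,  0.        ,  0.        ]), 'xyz': array([ 0.44361947, -0.76784177,  0.48311588]), 'orientation': array([-0.52757674,  0.84909259, -0.02080869,  0.01647905])}
```

View pics/top0.png

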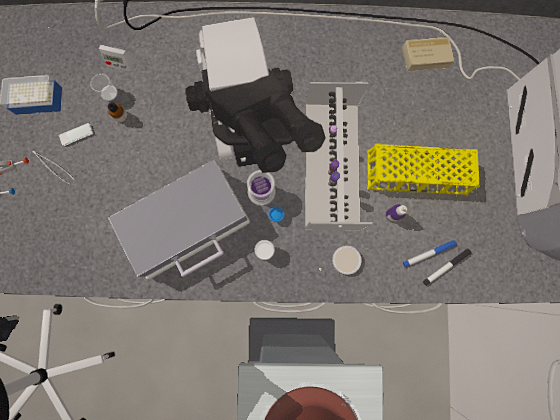

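View pics/side0.png

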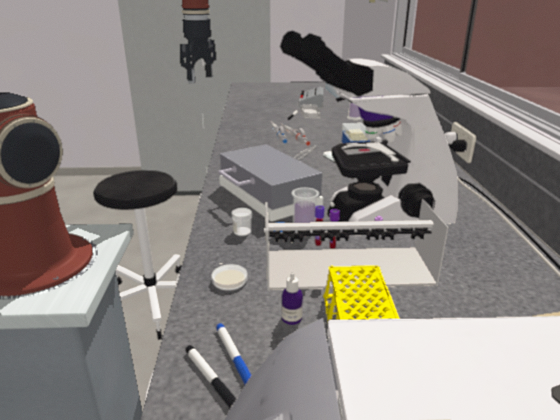

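Top view: the cover's top has corners near (109,213), (215,162), (249,219) and (139,275). The bar runs from about (178,267) to (222,243) on the robot's side. The jar is at (264,250), the cap at (277,214) and the staining jar at (261,188). The side view shows the cover at (270,180).

```bash
cat > h.py <<'E'
from plant import manip
import cv2, numpy as np
from scipy.spatial.transform import Rotation as R
def cam(n):
    p=manip.camera_params(n); K=np.array([[p['fx'],0,p['cx']],[0,p['fy'],p['cy']],[0,0,1]])
    return K,np.array(p['distortion']),np.array(p['xyz']),R.from_quat(np.roll(p['orientation'],-1)).as_matrix()
def rays(n,px):
    K,d,o,M=cam(n); u=cv2.undistortPoints(np.float64(px).reshape(-1,1,2),K,d).reshape(-1,2)
    return o,np.c_[u,np.ones(len(u))]@M.T
def plane(n,px,z):
    o,r=rays(n,px); return o+r*((z-o[2])/r[:,2])[:,None]
def proj(n,P):
    K,d,o,M=cam(n); return cv2.projectPoints(np.float64(P).reshape(-1,3),cv2.Rodrigues(M.T)[0],-M.T@o,K,d)[0].reshape(-1,2)
def tool():
    s=manip.state(); M=R.from_quat(np.roll(s['tool_rot'],-1)).as_matrix(); return s,np.array(s['tool_pos']),M
E
python3 - <<'E'
from h import *
print(proj('top',[.277,.56,.231]), plane('top',[[109,213],[215,162],[249,219],[139,275]],.092).round(4), plane('top',[[178,267],[222,243]],.075).round(4))
im=cv2.imread('pics/top0.png'); c=im[150:300,95:255]
cv2.imwrite('pics/c0.png',cv2.resize(c,None,fx=4.9,fy=4,interpolation=2) if 0 else cv2.resize(c,None,fx=4,fy=4,interpolation=cv2.INTER_CUBIC))
E
```

```text
[[ -1.39384119 307.90182799]] [[0.4673 0.4333 0.092 ]
 [0.5812 0.2149 0.092 ]
 [0.4605 0.1392 0.092 ]
 [0.3409 0.3603 0.092 ]] [[0.3594 0.285  0.075 ]
 [0.4112 0.1952 0.075 ]]
```

View pics/c0.png

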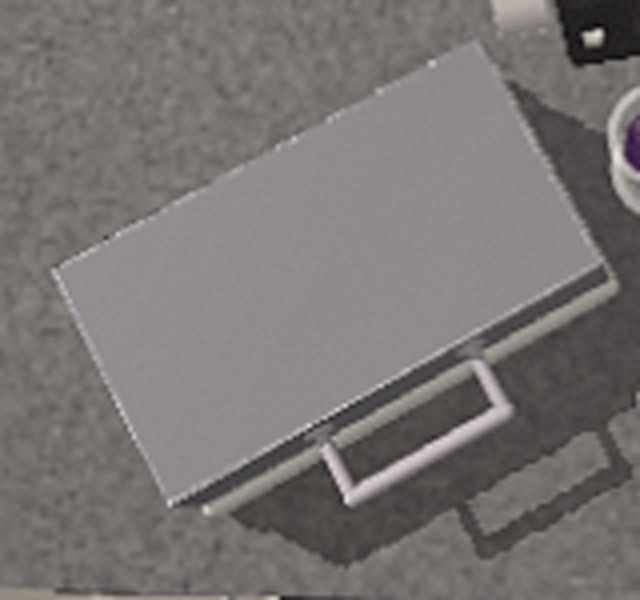

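The crop shows cover-top corners at crop pixels (53,269), (478,40), (606,264) and (170,504). The bar's centre line runs from (352,495) to (508,411).

```bash
python3 - <<'E'
from h import *
f=lambda a:(np.array(a)-1.5)/4+[95,150]
C=plane('top',f([[53,269],[478,40],[606,264],[170,504]]),.092)
B=plane('top',f([[352,495],[508,411]]),.075)
L=np.linalg.norm
print(C.round(4),L(C[0]-C[1]),L(C[2]-C[3]),L(C[1]-C[2]),L(C[3]-C[0]),'bar',L(B[0]-B[1]))
a=lambda v:np.degrees(np.arctan2(v[1],v[0]))
print('yaw y-dir-90:',a(C[0]-C[1])-90,a(C[3]-C[2])-90,a(B[0]-B[1])-90,'x:',a(C[1]-C[2]),a(C[0]-C[3]))
yaw=np.radians(np.mean([a(C[0]-C[1])-90,a(C[3]-C[2])-90]))
x=np.array([np.cos(yaw),np.sin(yaw)]);y=np.array([-x[1],x[0]])
c=C.mean(0)[:2];b=B.mean(0)[:2]
print('centre',c,'bar',b,'bar rel centre (exp -110,0):',(b-c)@x,(b-c)@y, 'hinge from C',c+.07*x,'from bar',b+.18*x)
s,p,M=tool();print(p,M.round(3))
E
```

```text
[[0.459  0.435  0.092 ]
 [0.5864 0.2171 0.092 ]
 [0.4674 0.1454 0.092 ]
 [0.3395 0.3641 0.092 ]] 0.25242596824250435 0.2533898068084303 0.13889035711524828 0.1389474559505053 bar 0.09127395310283987
yaw y-dir-90: 30.29901790383522 30.314107950860034 29.617859950384215 x: 31.07060128707161 30.672822823379022
centre [0.46310453 0.29038378] bar [0.36905548 0.23496325] bar rel centre (exp -110,0): -0.10916275850573245 -0.00038698707742964184 hinge from C [0.52353817 0.32570763] from bar [0.52445628 0.32579603]
[0.27704559 0.55962062 0.2301755 ] [[-0.896  0.444 -0.001]
 [ 0.444  0.896 -0.002]
 [ 0.    -0.002 -1.   ]]
```

>>> drive_tool(
  commands="36 0 0 0 8.3;36 0 0 0 8.3;36 0 0 0 8.3;36 0 0 0 8.3;36 -0.9 -0.24 0 0;36 -0.9 -0.24 0 0;36 -0.9 -0.24 0 0;36 -0.9 -0.24 0 0",
)

```text
time: 1.1
tool_pos: [0.3072, 0.4513, 0.2307]
tool_rot: [-0.0, 0.496, 0.868, -0.0]
contact_force: [0.5, -0.3, -0.1]
gripper_width: 0.42
```

>>> drive_tool(
  commands="36 -0.9 -0.24 0.2 0;36 -0.9 -0.24 0.2 0;36 -0.9 -0.24 0.2 0;36 -0.9 -0.24 0.2 0;36 -0.9 -0.24 0.2 0;36 -0.9 -0.24 0.2 0;36 -0.9 -0.24 0.2 0;36 -0.9 -0.24 0.2 0",
)

```text
time: 2.1
tool_pos: [0.3669, 0.236, 0.1826]
tool_rot: [-0.0, 0.496, 0.868, -0.0]
contact_force: [0.3, 0.0, -0.5]
gripper_width: 0.426
```

```bash
cat > rel.py <<'E'
from h import *
yaw=np.radians(30.4);X=np.array([np.cos(yaw),np.sin(yaw)]);Y=np.array([-X[1],X[0]])
bar=np.array([.3688,.2348])
s,p,M=tool();d=bar-p[:2]
print('t',s['time'],'tcp',p.round(4),'F',np.round(s['contact_force'],1),'w',s['gripper_width'],'head',np.degrees(np.arctan2(M[1,1],M[0,1])),'j6',s['joint_pos'][5])
print('to bar (reader x,y) mm',d@X*1e3,d@Y*1e3,'tcp in reader',((p[:2]-bar)@X-.11)*1e3,(p[:2]-bar)@Y*1e3)
E
python3 rel.py
```

```text
t 2.1 tcp [0.3669 0.236  0.1826] F [ 0.3  0.  -0.5] w 0.4261443709553218 head 30.463346397470286 j6 -0.13100726507344032
to bar (reader x,y) mm 1.012511519056988 -1.9846879009572065 tcp in reader -111.01251151905699 1.9846879009572065
```

>>> drive_tool(
  commands="36 -0.07 0.03 0.6 0;36 0 0 0.6 0;36 0 0 0.6 0;36 0 0 0.6 0;36 0 0 0.6 0;36 0 0 0.6 0;36 0 0 0.6 0;36 0 0 0 0",
)

```text
time: 3.1
tool_pos: [0.3672, 0.2353, 0.055]
tool_rot: [-0.001, 0.496, 0.868, -0.002]
contact_force: [0.7, 0.0, 0.5]
gripper_width: 0.422
```

>>> drive_tool(
  commands="0 0 0 0 0;0 0 0 0 0;0 0 0 0 0;0 0 0 0 0;0 0 0 0 0;0 0 0 0 0;0 0 0 0 0;0 0 0 0 0",
)

```text
time: 4.1
tool_pos: [0.3671, 0.2347, 0.0578]
tool_rot: [-0.002, 0.496, 0.868, -0.003]
contact_force: [-8.2, -4.7, 6.5]
gripper_width: 0.093
```

```bash
python3 rel.py; python3 - <<'E'
import numpy as np
r=np.hypot(180,45);a0=np.arctan2(45,180);t=np.r_[0:1.69:33j];P=np.c_[-r*np.cos(a0+t),-r*np.sin(a0+t)]
print((np.diff(P,axis=0)/30).round(2).tolist())
E
```

```text
t 4.1 tcp [0.3671 0.2347 0.0578] F [-8.2 -4.7  6.5] w 0.09300356300421533 head 30.491204118267536 j6 -0.13356289282366907
to bar (reader x,y) mm 1.499768960295838 -0.7937462373903053 tcp in reader -111.49976896029584 0.7937462373903053
[[0.09, -0.31], [0.1, -0.31], [0.12, -0.3], [0.14, -0.3], [0.15, -0.29], [0.17, -0.28], [0.18, -0.27], [0.2, -0.26], [0.21, -0.25], [0.22, -0.24], [0.23, -0.23], [0.25, -0.21], [0.26, -0.2], [0.27, -0.19], [0.28, -0.17], [0.29, -0.16], [0.29, -0.14], [0.3, -0.13], [0.31, -0.11], [0.31, -0.1], [0.32, -0.08], [0.32, -0.06], [0.32, -0.04], [0.33, -0.03], [0.33, -0.01], [0.33, 0.01], [0.33, 0.02], [0.32, 0.04], [0.32, 0.06], [0.32, 0.08], [0.31, 0.09], [0.31, 0.11]]
```

>>> drive_tool(
  commands="0 0 0.09 -0.31 0;0 0 0.1 -0.31 0;0 0 0.12 -0.3 0;0 0 0.14 -0.3 0;0 0 0.15 -0.29 0;0 0 0.17 -0.28 0;0 0 0.18 -0.27 0;0 0 0.2 -0.26 0",
)

```text
time: 5.1
tool_pos: [0.3949, 0.2512, 0.1269]
tool_rot: [-0.003, 0.496, 0.868, -0.006]
contact_force: [-14.4, -9.3, 10.7]
gripper_width: 0.096
```

```bash
python3 rel.py
```

```text
t 5.1 tcp [0.3949 0.2512 0.1269] F [-14.4  -9.3  10.7] w 0.0955591755241211 head 30.4923183652048 j6 -0.1236192534532415
to bar (reader x,y) mm -30.791521305241428 -0.9461938113207475 tcp in reader -79.20847869475857 0.9461938113207475
```

>>> drive_tool(
  commands="0 0 0.13 -0.3 0;0 0 0.17 -0.27 0;0 0 0.23 -0.23 0;0 0 0.25 -0.21 0;0 0 0.26 -0.2 0;0 0 0.27 -0.19 0;0 0 0.28 -0.17 0;0 0 0.29 -0.16 0",
)

```text
time: 6.1
tool_pos: [0.4477, 0.2824, 0.1808]
tool_rot: [-0.0, 0.496, 0.868, 0.0]
contact_force: [-4.9, 1.0, 3.5]
gripper_width: 0.09
```

```bash
python3 rel.py
```

```text
t 6.1 tcp [0.4477 0.2824 0.1808] F [-4.9  1.   3.5] w 0.08981051398442767 head 30.467689435184212 j6 -0.11018890053794829
to bar (reader x,y) mm -92.10063718413564 -1.141592240543739 tcp in reader -17.899362815864365 1.141592240543739
```

>>> drive_tool(
  commands="0 0 0.29 -0.12 0;0 0 0.3 -0.11 0;0 0 0.31 -0.1 0;0 0 0.31 -0.09 0;0 0 0.32 -0.07 0;0 0 0.32 -0.05 0;0 0 0.32 -0.03 0;0 0 0.33 -0.02 0",
)

```text
time: 7.1
tool_pos: [0.5134, 0.3213, 0.2001]
tool_rot: [0.001, 0.496, 0.868, 0.002]
contact_force: [-4.0, 3.0, -9.5]
gripper_width: 0.091
```

```bash
python3 rel.py
```

```text
t 7.1 tcp [0.5134 0.3213 0.2001] F [-4.   3.  -9.5] w 0.09138939870854172 head 30.483514609134147 j6 -0.09651779720265184
to bar (reader x,y) mm -168.52696395379976 -1.4091948462897381 tcp in reader 58.526963953799765 1.4091948462897381
```

>>> drive_tool(
  commands="0 0 0.33 0.05 0;0 0 0.33 0.05 0;0 0 0.33 0.05 0;0 0 0.32 0.06 0;0 0 0.32 0.06 0;0 0 0.32 0.08 0;0 0 0.31 0.09 0;0 0 0.3 0.11 0",
)

```text
time: 8.1
tool_pos: [0.5807, 0.3612, 0.1851]
tool_rot: [0.002, 0.496, 0.868, 0.004]
contact_force: [-23.0, -7.2, 32.7]
gripper_width: 0.09
```

```bash
python3 rel.py; python3 - <<'E'
from h import *
a=manip.grab_frame('top');b=manip.grab_frame('side')
cv2.imwrite('pics/t1.png',np.hstack([cv2.resize(a[80:300,60:300],(400,367)),cv2.resize(b[100:300,150:400],(400,367))])[:,:,::-1])
E
```

```text
t 8.1 tcp [0.5807 0.3612 0.1851] F [-23.   -7.2  32.7] w 0.08981449100265392 head 30.496251982734474 j6 -0.08560165560611378
to bar (reader x,y) mm -246.7769763510773 -1.78786768944279 tcp in reader 136.77697635107734 1.78786768944279
```

View pics/t1.png

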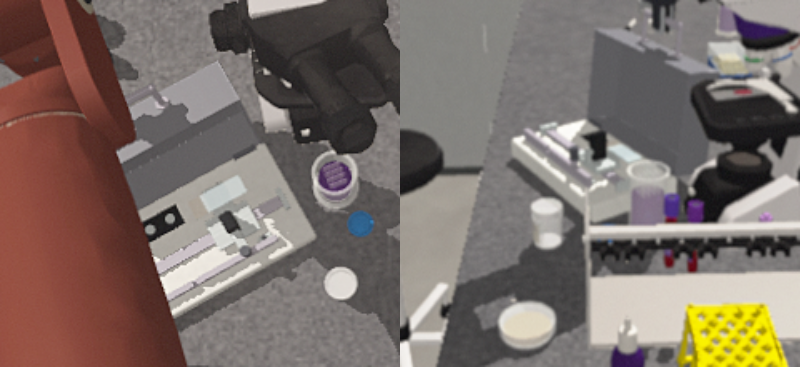

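The left half (top view) shows the cover swung up and the carriage inside exposed: black grip near crop (232,222), ball housing near (246,252). In the right half (side view) the cover stands upright, and the wrist force says it's on its stop. I'll release the bar and rise.

>>> drive_tool(
  commands="0 0 -0.1 -0.1 0;30 0 0 0 0;30 0 0 0 0;30 0 0 0 0;30 0 0 -0.2 0;30 0 0 -0.5 0;30 0 0 -0.9 0;30 0 0 -0.9 0",
)

```text
time: 9.2
tool_pos: [0.5758, 0.3572, 0.2601]
tool_rot: [0.0, 0.497, 0.868, 0.0]
contact_force: [-0.3, 0.8, 0.5]
gripper_width: 0.356
```

```bash
python3 rel.py
```

```text
t 9.2 tcp [0.5758 0.3572 0.2601] F [-0.3  0.8  0.5] w 0.3563318764352976 head 30.45358499802332 j6 -0.0859467323942227
to bar (reader x,y) mm -240.4352893481013 -0.8237323006639513 tcp in reader 130.4352893481013 0.8237323006639513
```

>>> drive_tool(
  commands="50 0.6 -0.9 -0.2 0;50 1 -0.9 -0.2 0;50 1 -0.9 0 0;50 1 -0.9 0 0;50 1 -0.9 0 0;50 1 -0.8 0 0;50 1 -0.8 0 0;50 1 -0.8 0 0",
)

```text
time: 10.2
tool_pos: [0.2806, 0.4493, 0.2717]
tool_rot: [0.0, 0.497, 0.868, 0.001]
contact_force: [0.7, 0.2, 0.9]
gripper_width: 0.583
```

```bash
python3 rel.py; python3 - <<'E'
from h import *
a=manip.grab_frame('top');b=manip.grab_frame('side')
cv2.imwrite('pics/top2.png',a[:,:,::-1]);cv2.imwrite('pics/side2.png',b[:,:,::-1])
z=lambda c:cv2.resize(c,None,fx=5,fy=5,interpolation=cv2.INTER_CUBIC)
cv2.imwrite('pics/c2.png',z(a[175:290,110:265])[:,:,::-1])
E
```

```text
t 10.2 tcp [0.2806 0.4493 0.2717] F [0.7 0.2 0.9] w 0.5830084961731983 head 30.447216914961803 j6 0.3406002071169393
to bar (reader x,y) mm -32.46232322687761 -229.62039321556733 tcp in reader -77.5376767731224 229.62039321556733
```

View pics/c2.png

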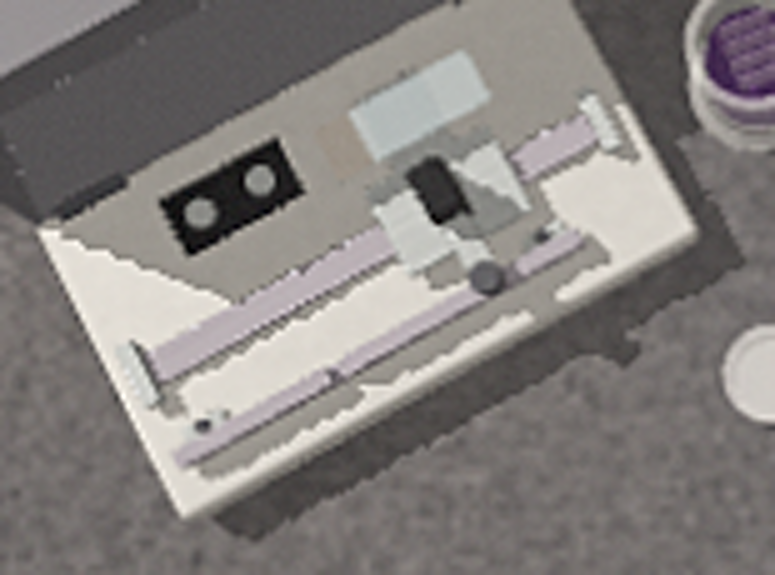

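The zoomed top view shows the black grip's top at crop (437,190) and the ball housing at (487,277). The strip runs from (182,460) to (585,238), with the notch mark near (333,376). The base's front corners are at (183,517) and (695,236).

```bash
python3 - <<'E'
from h import *
from rel import X,Y
f=lambda a:(np.array(a)-2)/5+[110,175]
c=np.array([.4637,.2908])
def rd(px,z):
    P=plane('top',f(px),z)[:,:2]-c; return np.c_[P@X,P@Y].round(4)*1e3
print('base front corners',rd([[183,517],[695,236]],.03))
print('strip ends',rd([[182,460],[585,238]],.045),'notch',rd([[333,376],[325,378],[340,373]],.045))
print('grip top',rd([[437,190]],.082)); 
for z in(.05,.06,.07):print('housing',rd([[487,277]],z))
b=cv2.imread('pics/side2.png')
p=proj('side',np.r_[c,.04]);x,y=p[0].astype(int);print(p)
k=b[y-50:y+60,x-75:x+75];print(x-75,y-50)
cv2.imwrite('pics/s2.png',cv2.resize(k,None,fx=5,fy=5,interpolation=cv2.INTER_CUBIC))
E
```

```text
t 10.3 tcp [0.2791 0.4499 0.2717] F [0.9 0.1 0. ] w 0.5857498115251685 head 30.678721133099756 j6 0.3389640272287651
to bar (reader x,y) mm -31.530189184370013 -230.91098770061157 tcp in reader -78.46981081562998 230.91098770061157
base front corners [[ -74.2  128.6]
 [ -75.1 -126.7]]
strip ends [[-54.5 113.9]
 [-54.6 -84.1]] notch [[-54.2  39.9]
 [-53.3  43.3]
 [-54.5  36.6]]
grip top [[-12.6 -40.5]]
housing [[-49.7 -39.1]]
housing [[-51.5 -39.9]]
housing [[-53.2 -40.8]]
[[268.61847645 181.37253098]]
193 131
```

View pics/s2.png

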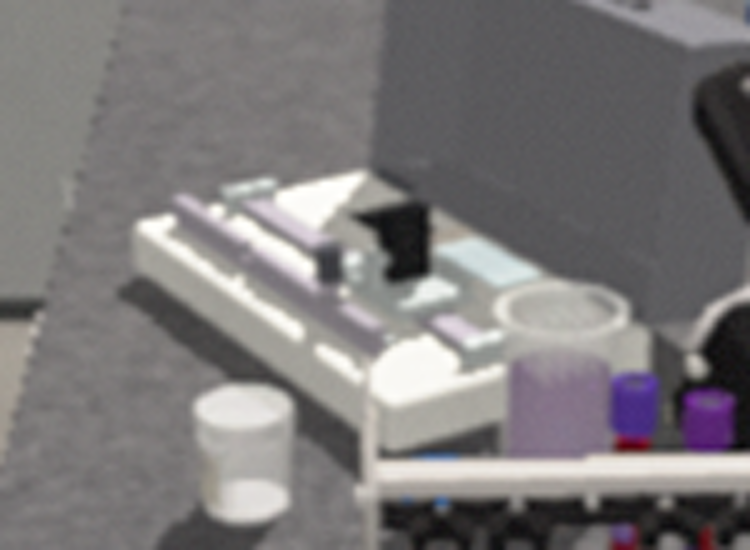

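The side view shows the same layout: carriage and housing well to the right of the notch, cover upright behind. From the strip's ends the notch is at y ≈ +35, and the dark mark near 40 is its left wall (35 + 4.5). The grip is at y ≈ -40. Next I'll turn the hand 90° and go above the grip.

>>> drive_tool(
  commands="50 0 0 0 10.6;50 0 0 0 10.6;50 0 0 0 10.6;50 0 0 0 10.6;50 0 0 0 10.6;50 0 0 0 10.6;50 0 0 0 10.6;50 0 0 0 10.6",
)

```text
time: 11.3
tool_pos: [0.2825, 0.4487, 0.2712]
tool_rot: [-0.0, 0.953, 0.303, 0.001]
contact_force: [0.8, 1.4, 0.6]
gripper_width: 0.589
```

>>> drive_tool(
  commands="50 0.2 0.9 0 5.2;50 0.25 1 0 0;50 0.3 1 0 0;50 0.3 1 0 0;50 0.3 1 0 0;50 0.3 1 0 0;50 0.3 1 0 0;50 0.3 1 0 0",
)

```text
time: 12.3
tool_pos: [0.4632, 0.2792, 0.2713]
tool_rot: [0.0, 0.965, 0.262, 0.001]
contact_force: [0.8, 0.4, -0.5]
gripper_width: 0.588
```

>>> drive_tool(
  commands="50 0 0.6 0.5 0;50 0 0.5 0.5 0;50 0 0 0.9 0;50 0 0 0.9 0;50 0 0 0.9 0;50 0 0 0.6 0;50 0 0 0 0;50 0 0 0 0",
)

```text
time: 13.3
tool_pos: [0.4789, 0.2523, 0.1419]
tool_rot: [-0.0, 0.965, 0.263, 0.001]
contact_force: [-0.0, 0.3, -0.0]
gripper_width: 0.585
```

```bash
python3 rel.py
```

```text
t 13.3 tcp [0.4789 0.2523 0.1419] F [-0.   0.3 -0. ] w 0.5852382033803898 head -59.531246853390556 j6 1.3863387701681003
to bar (reader x,y) mm -103.76463476770351 40.63981840195548 tcp in reader -6.235365232296494 -40.63981840195548
```

>>> drive_tool(
  commands="50 -0.15 0 0.5 0;50 0 0 0.5 0;50 0 0 0.5 0;50 0 0 0.5 0;50 0 0 0.5 0;50 0 0 0.4 0;50 0 0 0 0;50 0 0 0 0",
)

```text
time: 14.3
tool_pos: [0.4749, 0.2499, 0.0544]
tool_rot: [-0.0, 0.965, 0.263, 0.0]
contact_force: [0.7, 0.1, 0.7]
gripper_width: 0.588
```

```bash
python3 rel.py; python3 - <<'E'
from h import *
a=manip.grab_frame('top');b=manip.grab_frame('side')
z=lambda c:cv2.resize(c,(400,300),interpolation=cv2.INTER_CUBIC)
cv2.imwrite('pics/c3.png',np.hstack([z(a[175:280,120:260]),z(b[135:225,215:335])])[:,:,::-1])
E
```

```text
t 14.3 tcp [0.4749 0.2499 0.0544] F [0.7 0.1 0.7] w 0.5880358103045301 head -59.54318728965262 j6 1.384891457422264
to bar (reader x,y) mm -99.1304909671109 40.67151416998381 tcp in reader -10.869509032889093 -40.67151416998381
```

View pics/c3.png

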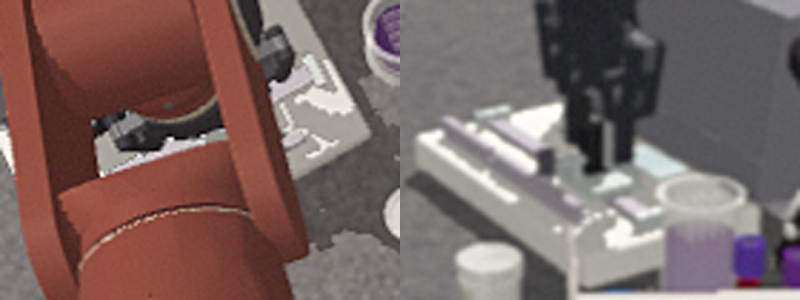

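The side half shows the fingers straddling the grip at crop (595,150), clear of the plate. I'll close them.

>>> drive_tool(
  commands="0 0 0 0 0;0 0 0 0 0;0 0 0 0 0;0 0 0 0 0;0 0 0 0 0;0 0 0 0 0;0 0 0 0 0;0 0 0 0 0",
)

```text
time: 15.4
tool_pos: [0.4748, 0.2498, 0.0547]
tool_rot: [0.0, 0.965, 0.263, 0.0]
contact_force: [-1.0, -1.2, 6.0]
gripper_width: 0.178
```

```bash
python3 rel.py
```

```text
t 15.4 tcp [0.4748 0.2498 0.0547] F [-1.  -1.2  6. ] w 0.1775824838294078 head -59.53102384812835 j6 1.3847768157664737
to bar (reader x,y) mm -99.01941100680023 40.74557509827958 tcp in reader -10.980588993199772 -40.74557509827958
```

>>> drive_tool(
  commands="0 0 -0.3 0 0;0 0 -0.3 0 0;0 0 -0.3 0 0;0 0 -0.3 0 0;0 0 -0.3 0 0;0 0 -0.3 0 0;0 0 -0.3 0 0;0 0 0 0 0",
)

```text
time: 16.4
tool_pos: [0.4423, 0.3045, 0.0546]
tool_rot: [-0.0, 0.965, 0.263, -0.0]
contact_force: [-3.7, 0.1, 6.5]
gripper_width: 0.175
```

```bash
cat >> rel.py <<'E'
F=np.array(s['contact_force'][:2]);print('F reader x,y',F@X,F@Y)
E
python3 rel.py
```

```text
t 16.4 tcp [0.4423 0.3045 0.0546] F [-3.7  0.1  6.5] w 0.17530320183366863 head -59.53527051352919 j6 1.5026344519203092
to bar (reader x,y) mm -98.70829655684149 -22.927860466924663 tcp in reader -11.29170344315851 22.927860466924663
F reader x,y -3.1089272457899697 1.9157816127615073
```

>>> drive_tool(
  commands="0 0 -0.05 0 0;0 0 -0.05 0 0;0 0 -0.05 0 0;0 0 -0.05 0 0;0 0 -0.05 0 0;0 0 0 0 0;0 0 0 0 0;0 0 0 0 0",
)

```text
time: 17.4
tool_pos: [0.4392, 0.3098, 0.0546]
tool_rot: [0.001, 0.965, 0.263, 0.0]
contact_force: [-1.2, -3.4, 6.2]
gripper_width: 0.18
```

```bash
python3 rel.py
```

```text
t 17.4 tcp [0.4392 0.3098 0.0546] F [-1.2 -3.4  6.2] w 0.17975324716007854 head -59.53039367453622 j6 1.5165418813491813
to bar (reader x,y) mm -98.68998881685889 -29.05605083951638 tcp in reader -11.310011183141109 29.05605083951638
F reader x,y -2.7704207033767174 -2.2938570918275505
```

>>> drive_tool(
  commands="0 0 -0.04 0 0;0 0 0 0 0;0 0 0 0 0;0 0 0 0 0;0 0 0 0 0;0 0 0 0 0;0 0 0 0 0;0 0 0 0 0",
)

```text
time: 18.4
tool_pos: [0.4387, 0.3107, 0.0547]
tool_rot: [0.001, 0.965, 0.263, 0.0]
contact_force: [-1.2, -5.8, 7.0]
gripper_width: 0.178
```

```bash
python3 rel.py
```

```text
t 18.4 tcp [0.4387 0.3107 0.0547] F [-1.2 -5.8  7. ] w 0.17786312202974316 head -59.52857568078768 j6 1.518769295518989
to bar (reader x,y) mm -98.68834760704732 -30.138750943273493 tcp in reader -11.311652392952675 30.138750943273493
F reader x,y -4.004477939545831 -4.4123453999273226
```

>>> drive_tool(
  commands="0 0 -0.04 0 0;0 0 0 0 0;0 0 0 0 0;0 0 0 0 0;0 0 0 0 0;0 0 0 0 0;0 0 0 0 0;0 0 0 0 0",
)

```text
time: 19.4
tool_pos: [0.4379, 0.312, 0.0546]
tool_rot: [0.001, 0.965, 0.263, 0.0]
contact_force: [-2.0, -4.8, 6.3]
gripper_width: 0.175
```

```bash
python3 rel.py
```

```text
t 19.4 tcp [0.4379 0.312  0.0546] F [-2.  -4.8  6.3] w 0.17544049396989117 head -59.531398654321656 j6 1.5210536440215532
to bar (reader x,y) mm -98.67328276404899 -31.569145252047146 tcp in reader -11.326717235951008 31.569145252047146
F reader x,y -4.143747849701808 -3.1294232605580516
```

>>> drive_tool(
  commands="0 0 -0.04 0 0;0 0 0 0 0;0 0 0 0 0;0 0 0 0 0;0 0 0 0 0;0 0 0 0 0;0 0 0 0 0;0 0 0 0 0",
)

```text
time: 20.4
tool_pos: [0.4371, 0.3133, 0.0546]
tool_rot: [0.0, 0.965, 0.263, -0.0]
contact_force: [-2.1, -2.5, 6.7]
gripper_width: 0.175
```

```bash
python3 rel.py|grep -v head
```

```text
to bar (reader x,y) mm -98.64762914668067 -33.1911128442494 tcp in reader -11.352370853319332 33.1911128442494
F reader x,y -3.088578916040796 -1.055532040445918
```

>>> drive_tool(
  commands="0 0 -0.04 0 0;0 0 0 0 0;0 0 0 0 0;0 0 0 0 0;0 0 0 0 0;0 0 0 0 0;0 0 0 0 0;0 0 0 0 0",
)

```text
time: 21.4
tool_pos: [0.4363, 0.3147, 0.0546]
tool_rot: [-0.0, 0.965, 0.263, -0.0]
contact_force: [-2.7, -1.4, 5.9]
gripper_width: 0.175
```

```bash
python3 rel.py|grep -v head
```

```text
to bar (reader x,y) mm -98.65616993446307 -34.79708832144045 tcp in reader -11.343830065536936 34.79708832144045
F reader x,y -3.0590585909574592 0.19229462159369196
```

>>> drive_tool(
  commands="0 0 -0.04 0 0;0 0 0 0 0;0 0 0 0 0;0 0 0 0 0;0 0 0 0 0;0 0 0 0 0;0 0 0 0 0;0 0 0 0 0",
)

```text
time: 22.4
tool_pos: [0.4355, 0.316, 0.0546]
tool_rot: [-0.0, 0.965, 0.263, -0.0]
contact_force: [-3.2, -0.6, 7.0]
gripper_width: 0.174
```

```bash
python3 rel.py|grep -v head
```

```text
to bar (reader x,y) mm -98.62652812863318 -36.31073858135449 tcp in reader -11.373471871366823 36.31073858135449
F reader x,y -3.0512237656560455 1.070271395651545
```

>>> drive_tool(
  commands="0 0 -0.04 0 0;0 0 0 0 0;0 0 0 0 0;0 0 0 0 0;0 0 0 0 0;0 0 0 0 0;0 0 0 0 0;0 0 0 0 0",
)

```text
time: 23.4
tool_pos: [0.435, 0.3168, 0.0546]
tool_rot: [-0.0, 0.965, 0.263, -0.0]
contact_force: [-2.3, -1.3, 6.3]
gripper_width: 0.179
```

```bash
python3 rel.py|grep -v head
```

```text
to bar (reader x,y) mm -98.62280536331882 -37.232178477293914 tcp in reader -11.377194636681187 37.232178477293914
F reader x,y -2.6648948799569356 -0.0013665149386335668
```

>>> drive_tool(
  commands="0 0 -0.04 0 0;0 0 0 0 0;0 0 0 0 0;0 0 0 0 0;0 0 0 0 0;0 0 0 0 0;0 0 0 0 0;0 0 0 0 0",
)

```text
time: 24.4
tool_pos: [0.4348, 0.3172, 0.0546]
tool_rot: [0.001, 0.965, 0.263, -0.0]
contact_force: [-2.7, -4.0, 7.4]
gripper_width: 0.179
```

```bash
python3 rel.py|grep -v head
```

```text
to bar (reader x,y) mm -98.62161524145125 -37.70117770713939 tcp in reader -11.378384758548743 37.70117770713939
F reader x,y -4.398242057498149 -2.1090339620646725
```

>>> drive_tool(
  commands="0 0 -0.03 0 0;0 0 0 0 0;0 0 0 0 0;0 0 0 0 0;0 0 0 0 0;0 0 0 0 0;0 0 0 0 0;0 0 0 0 0",
)

```text
time: 25.4
tool_pos: [0.4346, 0.3175, 0.0546]
tool_rot: [0.001, 0.965, 0.263, 0.0]
contact_force: [-1.3, -5.8, 6.8]
gripper_width: 0.175
```

```bash
python3 rel.py|grep -v head
```

```text
to bar (reader x,y) mm -98.61711172044646 -38.011954906512635 tcp in reader -11.38288827955354 38.011954906512635
F reader x,y -4.050147010239958 -4.307218067836462
```

>>> drive_tool(
  commands="0 0 -0.03 0 0;0 0 0 0 0;0 0 0 0 0;0 0 0 0 0;0 0 0 0 0;0 0 0 0 0;0 0 0 0 0;0 0 0 0 0",
)

```text
time: 26.4
tool_pos: [0.4345, 0.3178, 0.0546]
tool_rot: [0.002, 0.965, 0.263, 0.0]
contact_force: [-0.7, -7.2, 6.4]
gripper_width: 0.176
```

```bash
python3 rel.py|grep -v head; python3 - <<'E'
from h import *
from rel import X,Y
b=manip.grab_frame('side')
print(proj('side',[np.r_[np.array([.4637,.2905])-.052*X+Y*y,.045] for y in (.035,.037,.039)]))
cv2.imwrite('pics/s4.png',cv2.resize(b[145:205,205:285],(800,600),interpolation=cv2.INTER_CUBIC)[:,:,::-1])
E
```

```text
to bar (reader x,y) mm -98.6464680992054 -38.37069600675159 tcp in reader -11.353531900794591 38.37069600675159
F reader x,y -4.246368942351315 -5.809803038651623
t 26.4 tcp [0.4345 0.3178 0.0546] F [-0.7 -7.2  6.4] w 0.1763353643400627 head -59.5247529620391 j6 1.5355880095198575
to bar (reader x,y) mm -98.6464680992054 -38.37069600675159 tcp in reader -11.353531900794591 38.37069600675159
F reader x,y -4.246368942351315 -5.809803038651623
[[243.67344298 179.35666182]
 [243.2883796  179.10040552]
 [242.90432428 178.84482021]]
```

View pics/s4.png

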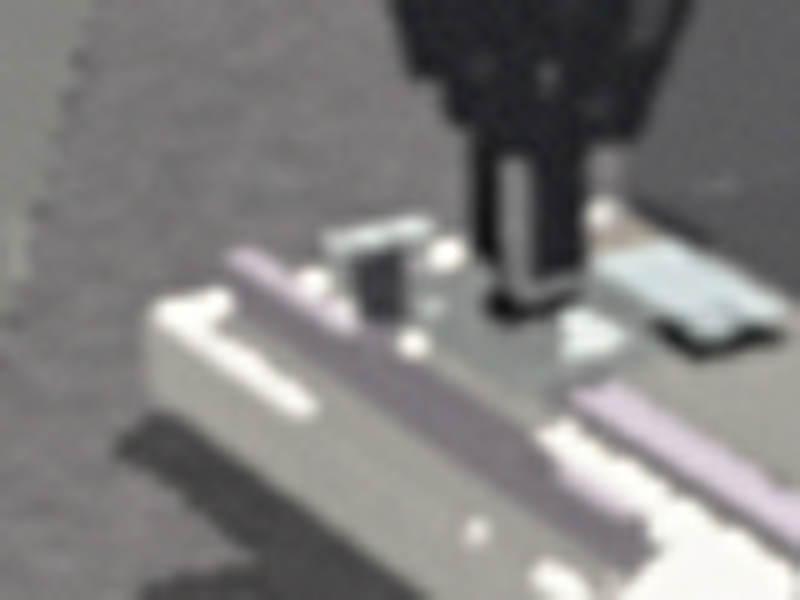

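The side crop shows the pinched grip at (520,250) and the housing at (380,285) over the strip, with the notch hidden beneath it. The carriage first pulled forward (y 33–36), then resisted stiffly after about 37.5, so the ball is seated. I'll back off the extra push.

>>> drive_tool(
  commands="0 0 0.05 0 0;0 0 0 0 0;0 0 0 0 0;0 0 0 0 0;0 0 0 0 0;0 0 0 0 0;0 0 0 0 0;0 0 0 0 0",
)

```text
time: 27.45
tool_pos: [0.4346, 0.3175, 0.0546]
tool_rot: [0.001, 0.965, 0.263, -0.0]
contact_force: [-2.5, -4.3, 6.0]
gripper_width: 0.176
```

```bash
python3 rel.py
```

```text
t 27.45 tcp [0.4346 0.3175 0.0546] F [-2.5 -4.3  6. ] w 0.17597805348573659 head -59.52984575779253 j6 1.532847230659285
to bar (reader x,y) mm -98.61976839695801 -37.97864749881766 tcp in reader -11.380231603041995 37.97864749881766
F reader x,y -4.287784326774069 -2.424977390740536
```

>>> drive_tool(
  commands="0 0 0.02 0 0;0 0 0 0 0;0 0 0 0 0;0 0 0 0 0;0 0 0 0 0;0 0 0 0 0;0 0 0 0 0;0 0 0 0 0",
)

```text
time: 28.45
tool_pos: [0.4348, 0.3173, 0.0546]
tool_rot: [0.0, 0.965, 0.263, -0.0]
contact_force: [-3.1, -3.2, 6.3]
gripper_width: 0.178
```

```bash
python3 rel.py; python3 - <<'E'
from h import *
a=manip.grab_frame('top');b=manip.grab_frame('side')
z=lambda c:cv2.resize(c,(400,300),interpolation=cv2.INTER_CUBIC)
cv2.imwrite('pics/c5.png',np.hstack([z(a[100:310,60:340]),z(b[80:320,160:480])])[:,:,::-1])
E
```

```text
t 28.45 tcp [0.4348 0.3173 0.0546] F [-3.1 -3.2  6.3] w 0.17792007734153908 head -59.53251109929328 j6 1.531749966771294
to bar (reader x,y) mm -98.6099928622309 -37.74723059378275 tcp in reader -11.390007137769109 37.74723059378275
F reader x,y -4.325549993504659 -1.1514116654488529
```

View pics/c5.png

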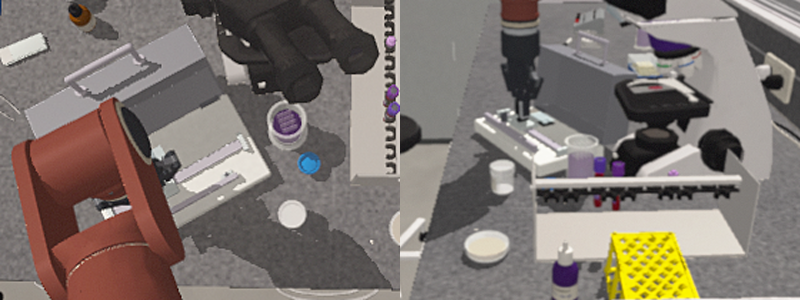

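The last picture shows the cover standing open with its bar at the back, the bystanders where they were, and the grip still held. Handing in.

```bash
python3 -c "
from plant import manip
manip.job_done();print(manip.state()['time'])"
```

```text
the job is handed in; nothing more can be done
the job is handed in; nothing more can be done
```

I lifted the cover by its bar onto its open stop, pinched the carriage grip and slid it left until the ball seated in the notch. The job was handed in at about 28.5 s with the grip still held; no verdict came back.

**Cover:** the wrist force rose to about 40 N at the end of the swing, as it would on the stop. The last pictures show the cover standing open and the bystanders where they were.

**Notch:** the carriage pulled itself forward between y = 33 and 36 mm in the reader's frame. It then resisted stiffly, up to about 6 N with little travel. I backed off to y ≈ 37.7 mm, where about 1 N remains along the rail.

**Disagreement:** the camera put the notch at y ≈ 35 mm from the strip's ends and at about 40 mm from the dark mark in the strip. Contact gave about 37.5 mm, which I went by. The arm and housing hid the notch, so I couldn't see the ball in it.

**Grip:** the fingers stopped at about 15 mm on the 16 mm grip. I did not measure the pinch force directly; the gripper's set force is half its maximum, about 60 N.

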